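Set the egg belt's speed by clicks and start it

ROBOT

A 6-joint arm with a two-finger parallel gripper is mounted at the origin on the work surface. World frame = base frame: x ahead of the robot, y to its left, z up, the work surface at z = 0. Lengths are in m, angles in rad, forces in N, time in s.
With the tool pointing down it reaches from about 0.325 to 0.85 m from the base axis. Payload 15.5 kg.
Tool frame: the origin (TCP) lies midway between the tips of the shut fingers; the grasp point (between the pads) lies 19 mm behind it; z points along the fingers, y is the direction in which the jaws open and shut (so a half turn about z gives the same grasp; the last joint's range is limited). The gripper opens to 91 mm and grips with 3 to 60 N. Pads are 32 mm wide; open, the fingers measure 118 mm over their backs; the gripper's body (76 mm by 178 mm) begins 60 mm behind the grasp point.
Start: joints at [-1.391, 0.494, 1.345, -0, 1.302, -0.096], TCP at [0.17, -0.602, 0.214] pointing down, gripper open.
Joint ranges: [-2.91, 2.91], [-0.82, 2.16], [0.22, 2.67], [-1.22, 4.37], [0.12, 2.79], [-3.08, 3.08]. Speed limits (rad/s): [1.89, 1.89, 2.57, 3.01, 3.01, 3.01].

INTERFACE

Orientations are given as a rotation vector (axis times angle).
In Python, from bench import arm, get_image, camera_model gives the robot as it stands.
- The arm moves only by the tool drive_tool, never from a script. Its argument "moves" is text: rows parted by semicolons, each of 7 numbers parted by spaces: the opening, from 0 (shut) to 1 (fully open), then the shift along the tool's x, y, z in mm, then the turn, a rotation vector about the tool's x, y, z in degrees. A call has 1 to 8 rows; each row is the pose to reach, as a shift and turn from the pose commanded when the call began, along the tool's axes at that moment; what a row does not reach only later rows make up. A row lasts 1/12 s, in which the tool goes at most 41.7 mm and 7.16 degrees, less where a joint would pass 70% of its speed; a pose out of reach is approached as far as the arm can. A call with a gripper value outside its range is refused whole. The fingers move at their own pace and stop on an object; "newtons" is the grip in N (left out, the last holds). Time passes only in rows, so rows that repeat a pose let the fingers close. It gives the time, the measured TCP pose, the force and the opening at its end, in the units of the state.
- arm.observe(): the state, without advancing time (a new reading comes with each control period).
- get_image(name): name is "side" or "top"; returns (picture, depth): 384x512x3 uint8, red, green, blue; 384x512 float32, m along the optical axis (not along the pixel's ray), 0 where there is no reading.
- camera_model(name): a dict with "intrinsics" (3x3 intrinsics, pixels), "dist_coeffs" ([k1, k2, p1, p2, k3] as OpenCV has them; the pictures are not rectified), "view" (4x4, takes a point from world to camera coordinates). Camera axes: x right, y down, z forward; pixel columns grow to the right and rows downward; lengths in m; the calibration is good to about 2 mm. A picture is of the moment at which its call begins. camera_model takes no time and is no camera call.
- arm.hand_in(): hands the job in, once; it reports no verdict.
The state is a dict: "time": time; "joint_pos": joint angles; "qd": joint speeds; "tau": joint torques, N m; "ee_pos": TCP position; "orientation": TCP orientation; "force": force on the tool from outside, world axes, zero at the start; "moment": the same for the moment, N m; "width": opening from 0.0 (shut) to 1.0 (fully open).
Only numpy, scipy, OpenCV 4.12 (cv2) and the standard library are available. Lean on these libraries where they do the work, as an engineer would, in place of code of your own. Each camera call takes 0.05 s, during which the arm holds its last target.

TASK

Set the egg belt's speed with a fingertip: push the long pointer handle of the speed selector clockwise, click by click, until it rests at the fifth click from its anticlockwise stop (the sixth of the eight marks, the stop's thick mark being the first), without ever turning it on to the next click. Then push the flat, low start button all the way down with a fingertip, let it come back up and move clear. Do not pinch the handle or press start before the speed is set; leave the domed stop button, the small mode knob, the egg and everything else as they are.

Things in the scene. Friction and masses are not known exactly. Their poses are not given: they have to be found in the camera images.
- dial_axis (a point): Point on the axis of the speed selector, on its box's top face; z up, x and y as the box's. On the face lie eight black radial marks, 65 to 75 mm from the axis, 30 degrees apart: the first (thick, the anticlockwise stop) at +105 degrees from x (anticlockwise from above), the last at -105 degrees. The box reaches from x = -120 to +80 mm and y = -80 to +80 mm about this point.
- speed_box: Fixed flat aluminium box that carries the speed selector, 200 (x) x 160 (y) x 60 mm high; origin under its centre, x away from the robot at yaw 0.
- speed_dial (a joint): Selector angle, rad: 0 at the anticlockwise stop, growing clockwise from above to 3.665; eight positions, one click each 0.5236 rad (fifth click: 2.618). The handle points at 105 degrees minus this angle from dial_axis's x axis, anticlockwise positive. A sprung detent: leaving a click takes about 0.2 N m; let go past half-way it snaps to the next click, else back.
- handle_tip (a point): Middle of the outer end face of the handle, 63 mm from the axis, 25 mm above the box top; x points outwards along the handle, z up. The handle is an upright black bar 14 mm thick with flat sides, 10 to 40 mm above the box top, from 15 mm behind the axis to 63 mm ahead, a white line on its pointing part. Under it a round hub, 54 mm diameter, 12 mm high.
- start_button_top (a point): Centre of the top face of the start button when up (the point moves with it): the flat, low round cap, 36 mm diameter, its top 22 mm above the box and 10 mm above its steel collar (52 mm diameter), on a fixed aluminium box 110 x 170 mm, 55 mm high. z up, x and y along the box (y along the 170 mm).
- start_button (a joint): Travel of the start button in m: 0 up, 0.006 fully down. It springs back; fully down takes about 5 N.
- stop_button (a joint): Travel of the stop button in m: 0 up, 0.006 down.
- mode_mark (a point): Outer end of the white line on the small mode knob (bar grip 38 mm long) of the third box, 150 x 110 mm and 55 mm high. Not to be turned.
- egg: Brown hen's egg, 43 mm by 56 mm, standing loose in a low white seat on the mode knob's box. Origin at its foot. Leave alone.
- stamp: Wooden hand stamp standing loose on the speed selector's box, 26 mm wide, 53 mm high; origin at its foot. Leave alone.
- tape: Roll of tape lying flat, 90 mm diameter, 45 mm high, on the table on the robot's right; origin at its foot. Leave alone.
- label_box: Cardboard box 60 x 90 x 50 mm on the table beyond the boxes; origin under its centre. Leave alone.
- spray: Upright white bottle, 60 mm diameter, 120 mm high, beyond the boxes; origin at its foot. Leave alone.
- candler: Egg candling torch standing upright, 48 mm diameter, 100 mm high, beyond the boxes; origin at its foot. Leave alone.
- brush: Hand brush 190 mm long lying on the robot's left; origin at its middle on the table. Leave alone.
- stop_top (a point): Top of the domed mushroom stop button, 46 mm diameter, 41 mm above the box top, on the same box as start, 87 mm to the +y side of start (box frame). Not to be pressed.
Things that resemble listed ones, but are neither listed nor needed, are in the scene too. What is shaped like the part that bears start_button_top but blue or red is not meant.

How it is judged:
On the way, in this order (a step that is already met when the one before it is completed fails the run):
1. the speed selector rests at the fifth click (value of joint speed_dial between 2.488 and 2.748 rad and velocity of joint speed_dial between -0.3 and 0.3 rad/s), for 0.3 s.
2. the start button is pushed down with the speed still set (value of joint speed_dial between 2.418 and 2.818 rad and value of joint start_button above 0.0045 m), for 0.05 s.
At the end, for the whole second after the job is handed in: The selector rests at the fifth click (2.618 rad, within 0.13); start was then pushed at least 4.5 of its 6 mm and is up again (within 1.5 mm); stop is up; the mode knob has not turned (mark within 8 mm); the seven loose things are at rest within 30 mm of their places (value of joint speed_dial between 2.488 and 2.748 rad and value of joint each of start_button, stop_button below 0.0015 m and distance of mode_mark from where it was at the start of the episode below 0.008 m and distance of each of egg, stamp, tape, label_box, spray, candler, brush from where it was at the start of the episode below 0.03 m and linear speed of each of egg, stamp, tape, label_box, spray, candler, brush below 0.03 m/s); the robot touches nothing.
It fails at once if the selector is turned past the fifth click, over the next hump (value of joint speed_dial above 2.928 rad).
It fails at once if start is pressed while the selector is not at the fifth click (value of joint start_button above 0.003 m and not (value of joint speed_dial between 2.378 and 2.858 rad)).
It fails at once if the stop button is pressed or the mode knob is turned (value of joint stop_button above 0.003 m or distance of mode_mark from where it was at the start of the episode above 0.008 m).
It fails at once if the handle is pinched: the fingers touch it with the grasp point on its middle plane (contact force between the fingers and speed_dial above 0.3 N and y of the grasp point in the frame of handle_tip between -0.005 and 0.005 m and x of the grasp point in the frame of handle_tip between -0.083 and 0.004 m).
It fails at once if a loose thing is lifted, carried or pushed more than 30 mm from its place (distance of any of egg, stamp, tape, label_box, spray, candler, brush from where it was at the start of the episode above 0.03 m).
It also fails if it takes over 54 s, if anything falls off the work surface, if the arm or the gripper's body presses on something with over 40 N, if the wrist force passes 120 N, or if a joint passes its speed limit or range.

## Working session

There is one attempt and no reset: what is moved stays moved. The work goes in short steps, Python scripts to look and compute and a tool call to move; the robot and the scene stay as the last step left them, time stands still between calls to the robot, and variables do not carry over. Pictures are saved under pics/ and viewed, and the job is handed in when it is done.

Besides the shell and the picture viewer there is one more tool, called after "Request:" as a command line: name --argument value ..., lists and objects as JSON in quotes. drive_tool: Moves the arm, as the interface text tells. Its arguments: {"type":"object","properties":{"moves":{"type":"string"},"newtons":{"type":"number"}},"required":["moves"]}

```bash
ls; mkdir -p pics; python3 - <<'E'
from bench import arm,get_image,camera_model
import cv2,numpy as np
s=arm.observe();print({k:np.round(v,3) for k,v in s.items()})
for n in("side","top"):
    p,d=get_image(n);np.savez(f"{n}0.npz",p=p,d=d)
    cv2.imwrite(f"pics/{n}0.png",cv2.resize(p[:,:,::-1],(768,576)))
    m=camera_model(n);print(n,m)
E
```

```text
pics
{'time': np.float64(0.0), 'joint_pos': array([-1.392,  0.494,  1.346, -0.   ,  1.303, -0.095]), 'qd': array([ 0.   ,  0.   , -0.001,  0.   ,  0.   , -0.002]), 'tau': array([ 2.0000e-03, -8.7881e+01, -3.8186e+01,  7.1000e-02,  5.3000e-02,
       -0.0000e+00]), 'ee_pos': array([ 0.17 , -0.601,  0.213]), 'orientation': array([-3.111, -0.43 ,  0.   ]), 'force': array([-0.431, -0.138, -0.164]), 'moment': array([ 0.007, -0.015, -0.002]), 'width': np.float64(1.004)}
side {'intrinsics': array([[463.51885242,   0.        , 250.9948479 ],
       [  0.        , 463.51885242, 189.36508499],
       [  0.        ,   0.        ,   1.        ]]), 'dist_coeffs': array([0.0203909, 0.       , 0.       , 0.       , 0.       ]), 'view': array([[-0.8415738 , -0.54008201, -0.00806032,  0.48669009],
       [-0.41108361,  0.65010146, -0.63904487,  0.2312864 ],
       [ 0.35037666, -0.53448996, -0.76912722,  1.42116671],
       [ 0.        ,  0.        ,  0.        ,  1.        ]])}
top {'intrinsics': array([[364.04014221,   0.        , 254.95990061],
       [  0.        , 364.04014221, 186.03996645],
       [  0.        ,   0.        ,   1.        ]]), 'dist_coeffs': array([-0.11351681,  0.        ,  0.        ,  0.        ,  0.        ]), 'view': array([[-0.01836238, -0.99974039, -0.01348951,  0.08318591],
       [-0.98908832,  0.02013591, -0.1459412 ,  0.51846022],
       [ 0.14617493,  0.01066249, -0.98920129,  1.23350482],
       [ 0.        ,  0.        ,  0.        ,  1.        ]])}
```

View pics/top0.png

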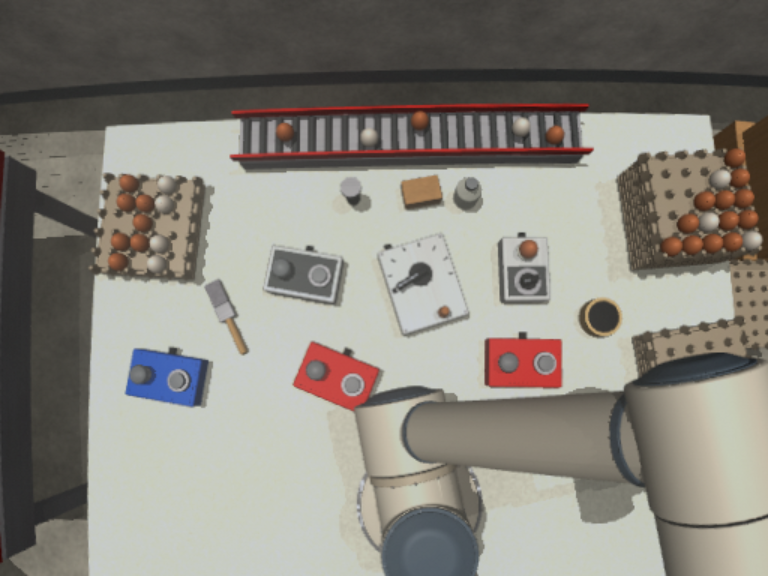

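View pics/side0.png

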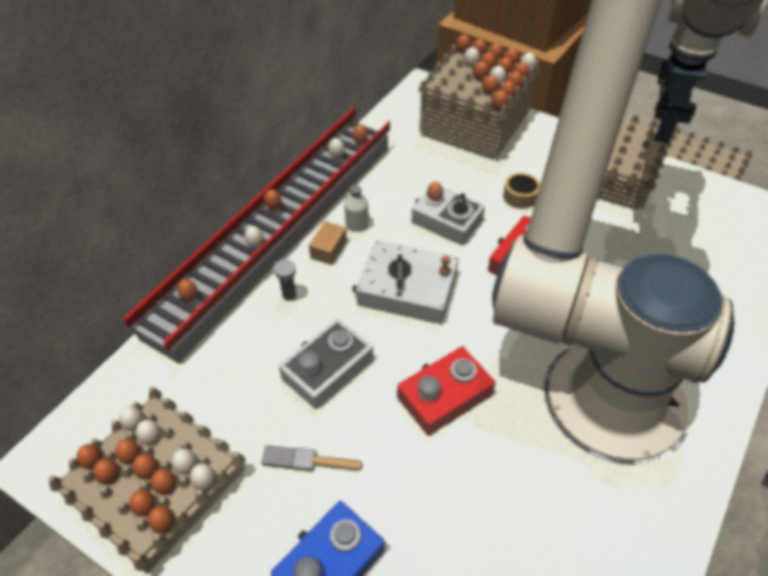

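```bash
python3 - <<'E'
import cv2,numpy as np
p=np.load("top0.npz")["p"][:,:,::-1]
c=p[145:235,165:375];cv2.imwrite("pics/crop_top.png",cv2.resize(c,None,fx=3.8,fy=3.8,interpolation=cv2.INTER_CUBIC))
p=np.load("side0.npz")["p"][:,:,::-1]
c=p[150:280,170:330];cv2.imwrite("pics/crop_side.png",cv2.resize(c,None,fx=4.5,fy=4.5,interpolation=cv2.INTER_CUBIC))
E
```

```text
(no output)
```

View pics/crop_top.png

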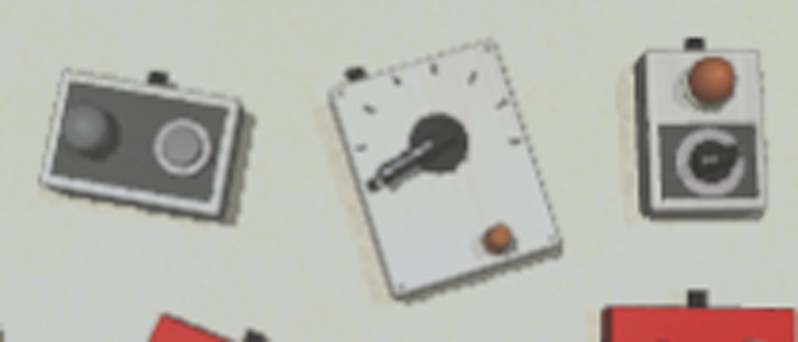

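View pics/crop_side.png

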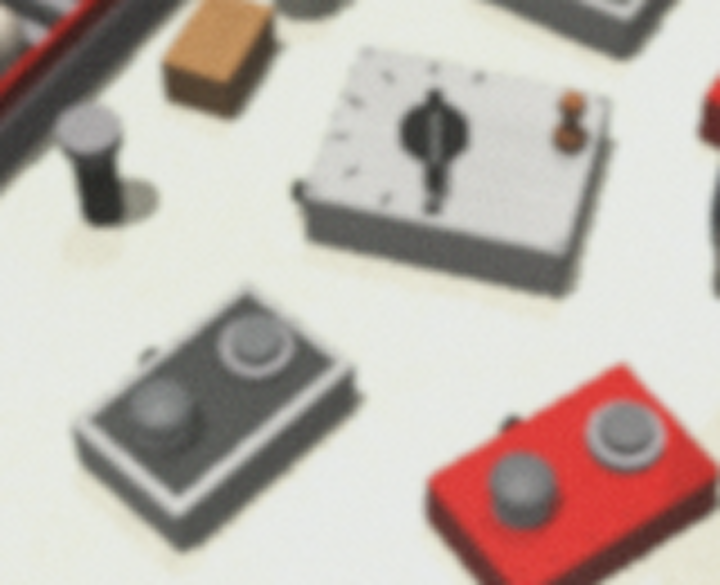

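Candidates for start (full-size top-view pixel): aluminium box's flat cap (213,183); red box caps (235,256) and (363,242); blue box cap (119,253); the domes beside them are stop-like. The aluminium one's low cap with the steel collar is the right choice. In the crop, the handle covers the thick first mark (lower left), and the other seven marks run clockwise.

```bash
cat > h.py <<'E'
import cv2,numpy as np
from bench import camera_model
def ray(n,uv):
    m=camera_model(n);V=m["view"];R=V[:3,:3];t=V[:3,3]
    q=cv2.undistortPoints(np.array(uv,float).reshape(-1,1,2),m["intrinsics"],m["dist_coeffs"]).reshape(-1,2)
    d=np.c_[q,np.ones(len(q))]@R
    return -R.T@t,d
def plane(n,uv,z):
    o,d=ray(n,uv);return o+d*((z-o[2])/d[:,2])[:,None]
def proj(n,P):
    m=camera_model(n);V=m["view"];rv,_=cv2.Rodrigues(V[:3,:3])
    return cv2.projectPoints(np.array(P,float).reshape(-1,1,3),rv,V[:3,3],m["intrinsics"],m["dist_coeffs"])[0].reshape(-1,2)
E
python3 - <<'E'
from h import *
for n,c,f in(("top",[165,145],3.8),("side",[170,150],4.5)):
    C=lambda a:(np.array(a,float)+.5)/f-.5+c
    if n=="top":
        bc=C([[330,93],[492,40],[561,243],[398,296]]); cap=C([[182,146]]);bb=C([[64,70],[243,98],[222,216],[42,183]])
        marks=C([[361,149],[370,109],[397,81],[434,69],[473,77],[502,104],[514,142]])
    else:
        bc=C([[305,197],[366,50],[609,100],[575,250]]); cap=C([[256,338]]);bb=C([[77,428],[248,287],[354,367],[180,512]])
        marks=C([[386,198],[351,172],[342,135],[354,101],[389,76],[434,68],[479,78]])
    P=plane(n,bc,.06);print(n,"box",P.round(4).tolist(),P.mean(0).round(4),np.linalg.norm(np.diff(P[[0,1,2,3,0]],axis=0),axis=1).round(4))
    e=P[1]-P[0] if 0 else None
    M=plane(n,marks,.06)[:,:2]
    # circle fit radius 70
    A=np.c_[2*M,np.ones(len(M))];s=np.linalg.lstsq(A,(M**2).sum(1),rcond=None)[0];print("circle",s[:2],np.sqrt(s[2]+s[0]**2+s[1]**2))
    a=np.degrees(np.arctan2(*(M-s[:2]).T[::-1]));print("ang",a.round(1),"yaw est",(a-(75-30*np.arange(7))).round(1))
    print("cap",plane(n,cap,.077).round(4)); B=plane(n,bb,.055);print("bb",B.round(4).tolist(),B.mean(0).round(4),np.linalg.norm(np.diff(B[[0,1,2,3,0]],axis=0),axis=1).round(4))
# tip
for n,f,c,uv in(("top",3.8,[165,145],[373,184]),("side",4.5,[170,150],[432,190])):
    print("tip",plane(n,[(np.array(uv)+.5)/f-.5+c],.1 if n=="top" else .1))
# depth check
for n,uv in(("top",(213,183)),("side",(227,225)),("top",(265,165))):
    d=np.load(n+"0.npz")["d"];o,dd=ray(n,[uv]);print(n,uv,(o+dd*d[uv[1],uv[0]]).round(4))
E
```

```text
top box [[0.5763, 0.0839, 0.06], [0.6227, -0.0653, 0.06], [0.4352, -0.1209, 0.06], [0.3909, 0.0264, 0.06]] [ 0.5063 -0.019   0.06  ] [0.1563 0.1955 0.1538 0.1941]
circle [ 0.52726293 -0.0128861 ] 0.06934020445608495
ang [ 92.6  61.1  31.1   1.2 -29.  -59.1 -89.6] yaw est [17.6 16.1 16.1 16.2 16.  15.9 15.4]
cap [[0.5275 0.2169 0.077 ]]
bb [[0.6043, 0.3293, 0.055], [0.5743, 0.1637, 0.055], [0.4662, 0.1835, 0.055], [0.4995, 0.3483, 0.055]] [0.5361 0.2562 0.055 ] [0.1683 0.1099 0.1681 0.1066]
side box [[0.5751, 0.0873, 0.06], [0.6171, -0.0609, 0.06], [0.4324, -0.1157, 0.06], [0.3841, 0.0245, 0.06]] [ 0.5021 -0.0162  0.06  ] [0.1541 0.1926 0.1484 0.2011]
circle [ 0.52629247 -0.01307389] 0.06965733743589023
ang [ 91.6  61.9  31.1   1.5 -29.3 -58.9 -88.9] yaw est [16.6 16.9 16.1 16.5 15.7 16.1 16.1]
cap [[0.526  0.2201 0.077 ]]
bb [[0.5957, 0.3337, 0.055], [0.5658, 0.1744, 0.055], [0.4647, 0.1918, 0.055], [0.4986, 0.3492, 0.055]] [0.5312 0.2622 0.055 ] [0.1621 0.1026 0.161  0.0983]
tip [[0.48688564 0.04696283 0.1       ]]
tip [[0.48320529 0.06021222 0.1       ]]
top (213, 183) [[0.5278 0.2154 0.0763]]
side (227, 225) [[0.5245 0.2197 0.0762]]
top (265, 165) [[0.5897 0.0368 0.0606]]
```

```bash
cat >> h.py <<'E'
from bench import arm
from scipy.spatial.transform import Rotation as Ro
AX=np.array([.5268,-.013]);YAW=16.2
def goal(click,s,r=45,z=.078):
    a=np.radians(105+YAW-30*click);u=np.array([np.cos(a),np.sin(a)]);n=np.array([-u[1],u[0]])
    return [*(AX+r/1e3*u+s/1e3*n),z,np.degrees(a)]
def go(*gs):
    s=arm.observe();R=Ro.from_rotvec(s["orientation"]);p=s["ee_pos"]
    print("t",round(float(s["time"]),2),"p",p.round(4),"F",s["force"].round(1),"w",round(float(s["width"]),3),"q",s["joint_pos"].round(2))
    for g in gs:
        T=Ro.from_matrix(np.c_[[np.cos(b:=np.radians(g[3])),np.sin(b),0],[np.sin(b),-np.cos(b),0],[0,0,-1]])
        print(np.round(g,3),"->",(R.inv().apply(np.array(g[:3])-p)*1e3).round(1),(R.inv()*T).as_rotvec(degrees=True).round(1))
E
python3 - <<'E'
from h import *
go(goal(0,45,z=.2),goal(0,45))
E
```

```text
t 0.1 p [ 0.1695 -0.6012  0.2134] F [0.4 0.7 0.3] w 1.0 q [-1.39  0.49  1.35 -0.    1.3  -0.1 ]
[4.650e-01 2.000e-03 2.000e-01 1.212e+02] -> [ 448.1 -500.6   14. ] [-0.000e+00 -1.000e-01 -1.055e+02]
[4.650e-01 2.000e-03 7.800e-02 1.212e+02] -> [ 448.1 -500.5  136. ] [-0.000e+00 -1.000e-01 -1.055e+02]
```

Request:
drive_tool --moves "0 448 -501 14 0 0 -105.5; 0 448 -501 14 0 0 -105.5; 0 448 -501 14 0 0 -105.5; 0 448 -501 14 0 0 -105.5; 0 448 -501 14 0 0 -105.5; 0 448 -501 14 0 0 -105.5; 0 448 -501 14 0 0 -105.5; 0 448 -501 14 0 0 -105.5" --newtons 20

```text
time: 0.77
ee_pos: [0.3162, -0.3002, 0.2069]
orientation: [-2.519, -1.877, -0.0]
force: [0.7, -0.0, -0.2]
width: 0.449
```

```bash
python3 - <<'E'
from h import *
go(goal(0,45,z=.2),goal(0,45))
E
```

```text
t 0.77 p [ 0.3162 -0.3002  0.2069] F [ 0.7 -0.  -0.2] w 0.449 q [-0.9   0.24  1.8   0.    1.11 -0.61]
[4.650e-01 2.000e-03 2.000e-01 1.212e+02] -> [332.3  56.    6.9] [ -0.   -0.  -47.8]
[4.650e-01 2.000e-03 7.800e-02 1.212e+02] -> [332.3  56.  128.9] [ -0.   -0.  -47.8]
```

Request:
drive_tool --moves "0 332 56 7 0 0 -48; 0 332 56 7 0 0 -48; 0 332 56 7 0 0 -48; 0 332 56 7 0 0 -48; 0 332 56 7 0 0 -48; 0 332 56 7 0 0 -48; 0 332 56 7 0 0 -48; 0 332 56 7 0 0 -48"

```text
time: 1.43
ee_pos: [0.4652, -0.0018, 0.2]
orientation: [-1.537, -2.74, 0.0]
force: [0.2, -1.0, 0.5]
width: 0.006
```

```bash
python3 - <<'E'
from h import *
go(goal(0,45,z=.2),goal(0,45,z=.11),goal(0,45))
E
```

```text
t 1.43 p [ 0.4652 -0.0018  0.2   ] F [ 0.2 -1.   0.5] w 0.006 q [-0.13  0.29  1.74 -0.    1.11 -0.68]
[4.650e-01 2.000e-03 2.000e-01 1.212e+02] -> [ 3.5  1.9 -0. ] [-0.  -0.   0.2]
[4.650e-01 2.000e-03 1.100e-01 1.212e+02] -> [ 3.5  1.9 90. ] [-0.  -0.   0.2]
[4.650e-01 2.000e-03 7.800e-02 1.212e+02] -> [  3.5   1.9 122. ] [-0.  -0.   0.2]
```

Request:
drive_tool --moves "0 0 0 30 0 0 0; 0 0 0 60 0 0 0; 0 0 0 90 0 0 0; 0 0 0 110 0 0 0; 0 0 0 122 0 0 0; 0 0 0 122 0 0 0"

```text
time: 1.93
ee_pos: [0.4633, -0.0037, 0.0758]
orientation: [-1.544, -2.731, 0.003]
force: [-0.6, -0.5, 1.0]
width: 0.008
```

```bash
python3 - <<'E'
from h import *
from bench import get_image
go(goal(0,20.5),goal(.4,20.5),goal(.7,20.5))
for n,(x0,y0,w,h) in(("top",(200,130,160,110)),("side",(200,120,160,110))):
    p,d=get_image(n);cv2.imwrite(f"pics/{n}1.png",cv2.resize(p[y0:y0+h,x0:x0+w,::-1],None,fx=4.5,fy=4.5,interpolation=cv2.INTER_CUBIC))
E
```

```text
t 1.93 p [ 0.4633 -0.0037  0.0758] F [-0.6 -0.5  1. ] w 0.008 q [-0.14  0.48  1.89 -0.    0.78 -0.68]
[4.860e-01 1.500e-02 7.800e-02 1.212e+02] -> [ 4.3 29.  -2.3] [-0.2 -0.2 -0.2]
[4.930e-01 2.300e-02 7.800e-02 1.092e+02] -> [ 7.6 38.8 -2.3] [-0.2 -0.1 11.8]
[4.990e-01 2.800e-02 7.800e-02 1.002e+02] -> [ 8.7 46.5 -2.3] [-0.2 -0.1 20.8]
```

View pics/top1.png

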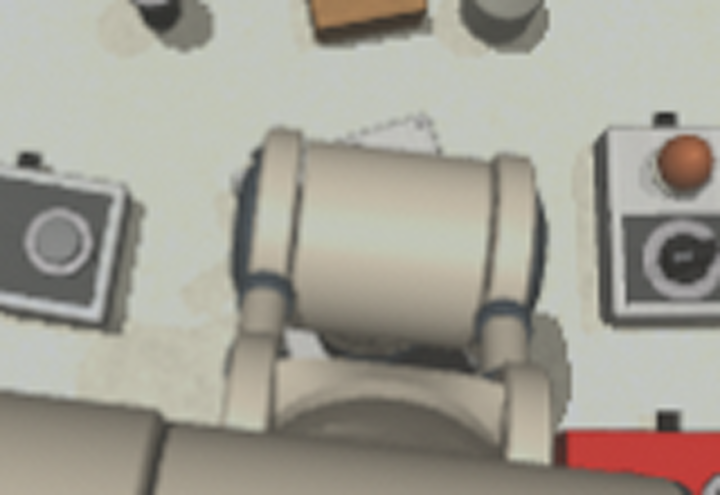

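View pics/side1.png

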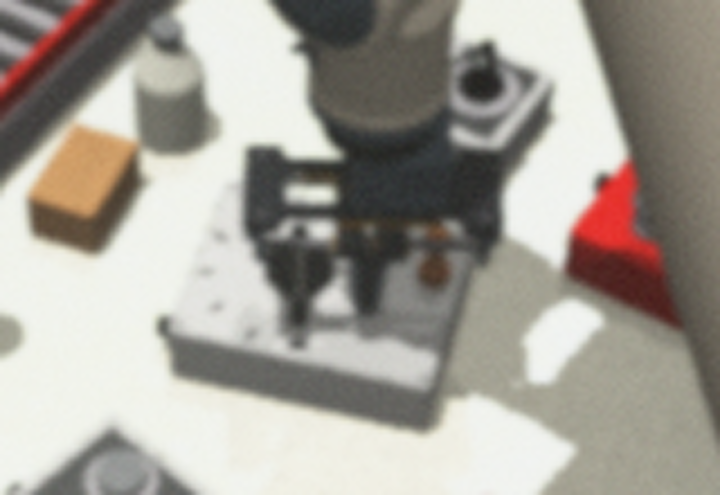

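Side view: the shut fingers (crop 370,290) stand beside the handle (298,320) on its anticlockwise side, and the stamp (433,265) is clear. The top view is blocked by the arm.

Request:
drive_tool --moves "0 4 12 -2 0 0 0; 0 4 22 -2 0 0 0; 0 4 26 -2 0 0 0; 0 4 26 -2 0 0 0"

```text
time: 2.37
ee_pos: [0.4869, 0.0134, 0.0808]
orientation: [1.544, 2.734, 0.002]
force: [-0.9, -0.3, -0.0]
width: 0.004
```

```bash
python3 - <<'E'
from h import *
go(goal(0,20.5),goal(.3,20.5),goal(.5,20.5),goal(.65,20.5))
E
```

```text
t 2.37 p [0.4869 0.0134 0.0808] F [-0.9 -0.3 -0. ] w 0.004 q [-0.1   0.49  1.83  0.    0.82 -0.64]
[4.860e-01 1.500e-02 7.800e-02 1.212e+02] -> [ 1.7 -0.1  2.8] [ 0.1  0.1 -0.1]
[4.910e-01 2.100e-02 7.800e-02 1.122e+02] -> [4.4 7.2 2.8] [0.1 0.1 8.9]
[4.950e-01 2.400e-02 7.800e-02 1.062e+02] -> [ 5.5 12.3  2.8] [ 0.1  0.1 14.9]
[4.980e-01 2.700e-02 7.800e-02 1.017e+02] -> [ 6.  16.1  2.8] [ 0.1  0.1 19.4]
```

Request:
drive_tool --moves "0 4 4 2 0 0 4; 0 4 7 2 0 0 9; 0 5 10 2 0 0 12; 0 5 12 2 0 0 15; 0 5 12 2 0 0 15"

```text
time: 2.78
ee_pos: [0.4924, 0.0235, 0.0781]
orientation: [-1.893, -2.507, 0.001]
force: [0.4, -0.1, 0.3]
width: 0.003
```

```bash
cat > look.py <<'E'
from h import *
from bench import get_image
import sys
p,d=get_image("side");np.savez("last.npz",p=p,d=d)
cv2.imwrite(f"pics/{sys.argv[1]}.png",cv2.resize(p[150:230,220:320,::-1],None,fx=6,fy=6,interpolation=cv2.INTER_CUBIC))
print(arm.observe()["time"])
E
python3 - <<'E'
from h import *
go(goal(.5,20.5),goal(.65,20.5),goal(.8,20.5))
E
python3 look.py s2
```

```text
t 2.78 p [0.4924 0.0235 0.0781] F [ 0.4 -0.1  0.3] w 0.003 q [-0.07  0.5   1.82  0.    0.82 -0.35]
[4.950e-01 2.400e-02 7.800e-02 1.062e+02] -> [0.3 2.3 0.1] [-0.  -0.  -0.3]
[4.980e-01 2.700e-02 7.800e-02 1.017e+02] -> [1.8 5.9 0.1] [-0.  -0.   4.2]
[5.01e-01 2.90e-02 7.80e-02 9.72e+01] -> [3.  9.6 0.1] [-0.  -0.   8.7]
2.8333
```

View pics/s2.png

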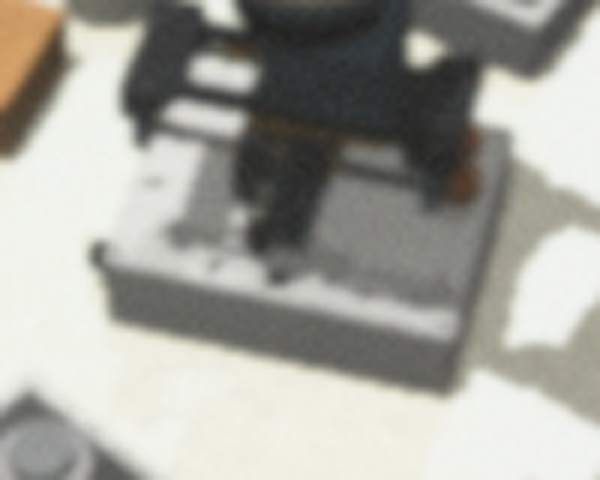

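```bash
python3 - <<'E'
from h import *
f=lambda P:((proj("side",P)-[220,150]+.5)*6).round(0).tolist()
for k in(0,.5,1):
    a=np.radians(121.2-30*k);u=np.array([np.cos(a),np.sin(a)])
    print(k,"tip top",f([*(AX+.063*u),.1]),"tip bot",f([*(AX+.063*u),.07]),"back top",f([*(AX-.015*u),.1]))
s=arm.observe();print("tcp",f(s["ee_pos"]),f(s["ee_pos"]+[0,0,.03]), s["force"])
E
```

```text
0 tip top [[278.0, 222.0]] tip bot [[277.0, 257.0]] back top [[279.0, 115.0]]
0.5 tip top [[248.0, 219.0]] tip bot [[247.0, 254.0]] back top [[286.0, 115.0]]
1 tip top [[220.0, 209.0]] tip bot [[220.0, 245.0]] back top [[292.0, 118.0]]
tcp [[296.0, 228.0]] [[298.0, 192.0]] [ 0.29526563  0.15102375 -0.48105822]
```

```bash
python3 - <<'E'
from h import *
p=np.load("last.npz")["p"]
c=p[165:205,240:290,::-1]
c=cv2.convertScaleAbs(c,alpha=1.6,beta=20)
cv2.imwrite("pics/s2z.png",cv2.resize(c,None,fx=14,fy=14,interpolation=cv2.INTER_CUBIC))
E
```

```text
(no output)
```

View pics/s2z.png

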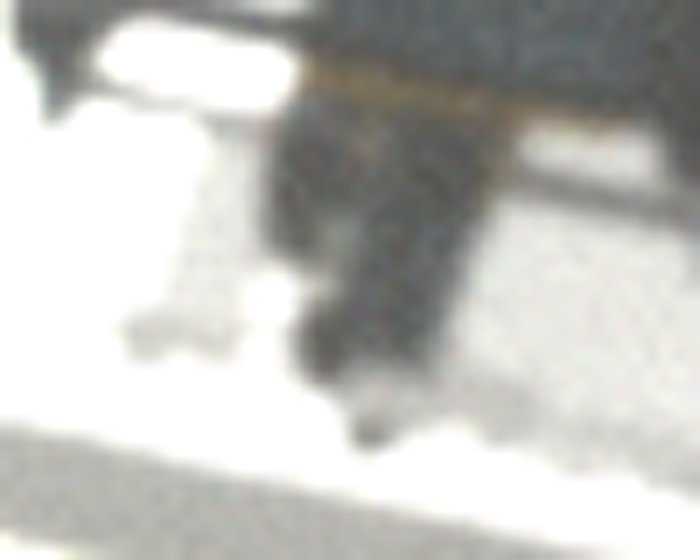

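The thick first mark is now uncovered at zoom (375,430) and the handle end is at (320,350), so the handle is being pushed and is near the half-way hump. I'll keep pushing.

Request:
drive_tool --moves "0 1 3 0 0 0 3; 0 2 6 0 0 0 5; 0 2 7 0 0 0 6; 0 2 7 0 0 0 6"

```text
time: 3.17
ee_pos: [0.4992, 0.0271, 0.0782]
orientation: [2.017, 2.408, 0.001]
force: [-0.5, -0.0, 0.2]
width: 0.005
```

```bash
cat > zoom.py <<'E'
from h import *
from bench import get_image
import sys
p,d=get_image("side")
c=cv2.convertScaleAbs(p[145:210,225:300,::-1],alpha=1.5,beta=20)
cv2.imwrite(f"pics/{sys.argv[1]}.png",cv2.resize(c,None,fx=9,fy=9,interpolation=cv2.INTER_CUBIC))
f=lambda P:((proj("side",P)-[225,145]+.5)*9).round(0).tolist()
for k in(0,1,2,3,4,5,6):
    a=np.radians(121.2-30*k);u=np.array([np.cos(a),np.sin(a)])
    print(k,"tip top",f([*(AX+.063*u),.1]),"bot",f([*(AX+.063*u),.07]))
E
python3 zoom.py s3; python3 - <<'E'
from h import *
go(goal(.65,20.5),goal(.8,20.5),goal(1.4,20.5))
E
```

```text
0 tip top [[372.0, 378.0]] bot [[371.0, 431.0]]
1 tip top [[285.0, 359.0]] bot [[285.0, 412.0]]
2 tip top [[223.0, 310.0]] bot [[223.0, 363.0]]
3 tip top [[202.0, 245.0]] bot [[203.0, 298.0]]
4 tip top [[227.0, 182.0]] bot [[228.0, 236.0]]
5 tip top [[290.0, 138.0]] bot [[290.0, 192.0]]
6 tip top [[374.0, 123.0]] bot [[373.0, 177.0]]
t 3.22 p [0.4992 0.0271 0.0782] F [0.3 0.  0.3] w 0.004 q [-0.07  0.51  1.8  -0.    0.83 -0.24]
[4.980e-01 2.700e-02 7.800e-02 1.017e+02] -> [ 0.1 -1.6  0.2] [ 0.   0.  -1.6]
[5.01e-01 2.90e-02 7.80e-02 9.72e+01] -> [1.7 2.  0.2] [0.  0.  2.9]
[5.15e-01 3.50e-02 7.80e-02 7.92e+01] -> [ 5.  17.1  0.2] [ 0.   0.  20.9]
```

View pics/s3.png

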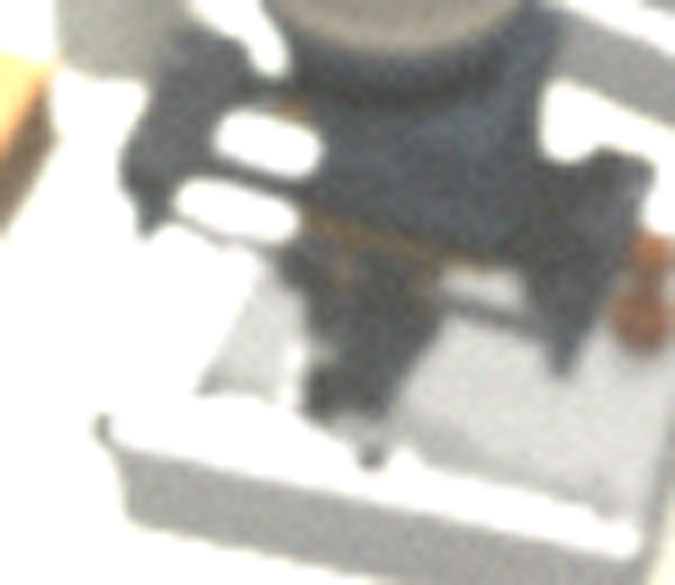

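The handle end is now at about (318,390), roughly 0.6 click, still against the finger. The real contact offset is therefore about 17 mm, not 20.5.

Request:
drive_tool --moves "0 1 2 0 0 0 3; 0 2 4 0 0 0 5; 0 2 5 0 0 0 6; 0 2 5 0 0 0 6"

```text
time: 3.55
ee_pos: [0.5038, 0.0299, 0.0781]
orientation: [2.141, 2.299, 0.001]
force: [-0.3, -0.8, 0.2]
width: 0.007
```

```bash

python3 zoom.py s4; python3 - <<'E'
from h import *
go(goal(1,17),goal(1.4,17),goal(1.7,17))
E
```

```text
0 tip top [[372.0, 378.0]] bot [[371.0, 431.0]]
1 tip top [[285.0, 359.0]] bot [[285.0, 412.0]]
2 tip top [[223.0, 310.0]] bot [[223.0, 363.0]]
3 tip top [[202.0, 245.0]] bot [[203.0, 298.0]]
4 tip top [[227.0, 182.0]] bot [[228.0, 236.0]]
5 tip top [[290.0, 138.0]] bot [[290.0, 192.0]]
6 tip top [[374.0, 123.0]] bot [[373.0, 177.0]]
t 3.6 p [0.5036 0.0299 0.0781] F [-0.3 -0.   0.2] w 0.004 q [-0.06  0.52  1.79  0.    0.84 -0.13]
[5.09e-01 3.20e-02 7.80e-02 9.12e+01] -> [1.4 5.3 0.1] [0.  0.  2.9]
[5.19e-01 3.40e-02 7.80e-02 7.92e+01] -> [ 3.4 15.2  0.1] [ 0.  -0.  14.9]
[5.26e-01 3.50e-02 7.80e-02 7.02e+01] -> [ 3.6 22.7  0.1] [ 0.  -0.  23.9]
```

View pics/s4.png

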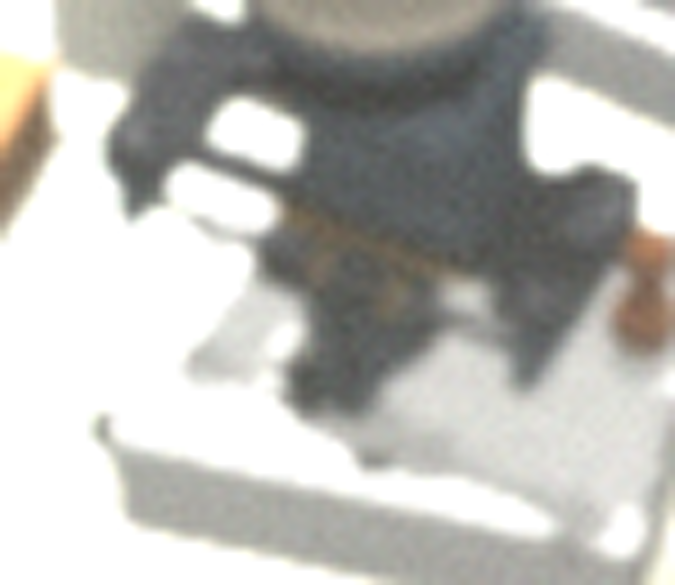

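Request:
drive_tool --moves "0 1 4 0 0 0 3; 0 2 7 0 0 0 5; 0 2 9 0 0 0 8; 0 2 9 0 0 0 8"

```text
time: 3.93
ee_pos: [0.5117, 0.0327, 0.0779]
orientation: [-2.298, -2.141, 0.001]
force: [-1.3, 0.2, 0.5]
width: 0.003
```

```bash

python3 zoom.py s5; python3 - <<'E'
from h import *
go(goal(1.2,20.5),goal(1.4,20.5),goal(1.7,20.5))
E
```

```text
0 tip top [[372.0, 378.0]] bot [[371.0, 431.0]]
1 tip top [[285.0, 359.0]] bot [[285.0, 412.0]]
2 tip top [[223.0, 310.0]] bot [[223.0, 363.0]]
3 tip top [[202.0, 245.0]] bot [[203.0, 298.0]]
4 tip top [[227.0, 182.0]] bot [[228.0, 236.0]]
5 tip top [[290.0, 138.0]] bot [[290.0, 192.0]]
6 tip top [[374.0, 123.0]] bot [[373.0, 177.0]]
t 3.98 p [0.5119 0.0326 0.0779] F [-0.9  2.  -0.7] w 0.005 q [-0.05  0.52  1.77  0.    0.85  0.01]
[5.10e-01 3.40e-02 7.80e-02 8.52e+01] -> [ 0.8 -1.9 -0.1] [-0.  -0.   0.9]
[5.15e-01 3.50e-02 7.80e-02 7.92e+01] -> [ 2.6  3.  -0.1] [-0.  -0.   6.9]
[5.23e-01 3.60e-02 7.80e-02 7.02e+01] -> [ 4.4 10.6 -0.1] [-0.   0.  15.9]
```

View pics/s5.png

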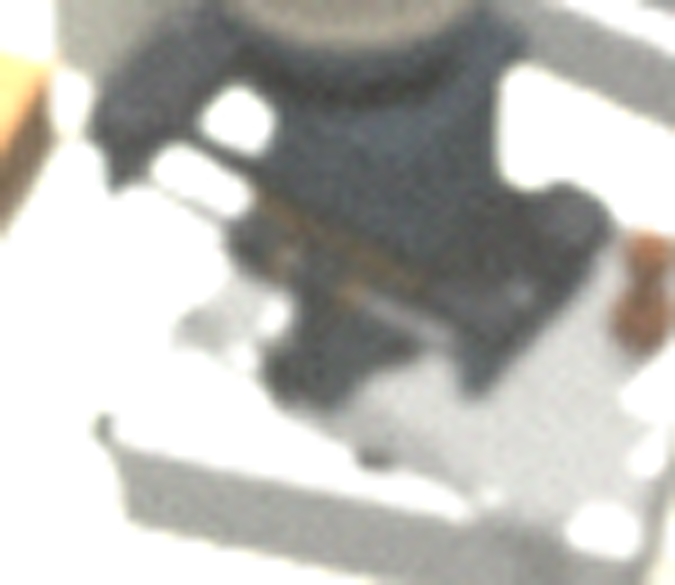

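Request:
drive_tool --moves "0 1 3 0 0 0 4; 0 3 6 0 0 0 8; 0 4 8 0 0 0 12; 0 4 11 0 0 0 16; 0 5 13 0 0 0 19; 0 5 13 0 0 0 19"

```text
time: 4.48
ee_pos: [0.5262, 0.0366, 0.0781]
orientation: [2.619, 1.734, 0.001]
force: [-0.2, -0.5, 1.4]
width: 0.007
```

```bash

python3 zoom.py s6; python3 - <<'E'
from h import *
go(goal(1.7,20.5),goal(2.1,20.5),goal(2.4,20.5),goal(2.6,20.5),goal(2.8,20.5))
E
```

```text
0 tip top [[372.0, 378.0]] bot [[371.0, 431.0]]
1 tip top [[285.0, 359.0]] bot [[285.0, 412.0]]
2 tip top [[223.0, 310.0]] bot [[223.0, 363.0]]
3 tip top [[202.0, 245.0]] bot [[203.0, 298.0]]
4 tip top [[227.0, 182.0]] bot [[228.0, 236.0]]
5 tip top [[290.0, 138.0]] bot [[290.0, 192.0]]
6 tip top [[374.0, 123.0]] bot [[373.0, 177.0]]
t 4.53 p [0.5259 0.0366 0.0781] F [ 0.2 -0.2 -0.5] w 0.01 q [-0.04  0.54  1.73 -0.    0.87  0.35]
[5.23e-01 3.60e-02 7.80e-02 7.02e+01] -> [-1.6 -2.8  0.1] [ 0. -0. -3.]
[5.33e-01 3.60e-02 7.80e-02 5.82e+01] -> [2.2 6.8 0.1] [ 0. -0.  9.]
[5.41e-01 3.40e-02 7.80e-02 4.92e+01] -> [ 3.7 14.4  0.1] [ 0. -0. 18.]
[5.46e-01 3.30e-02 7.80e-02 4.32e+01] -> [ 4.  19.6  0.1] [ 0. -0. 24.]
[5.50e-01 3.10e-02 7.80e-02 3.72e+01] -> [ 3.8 24.8  0.1] [ 0. -0. 30.]
```

View pics/s6.png

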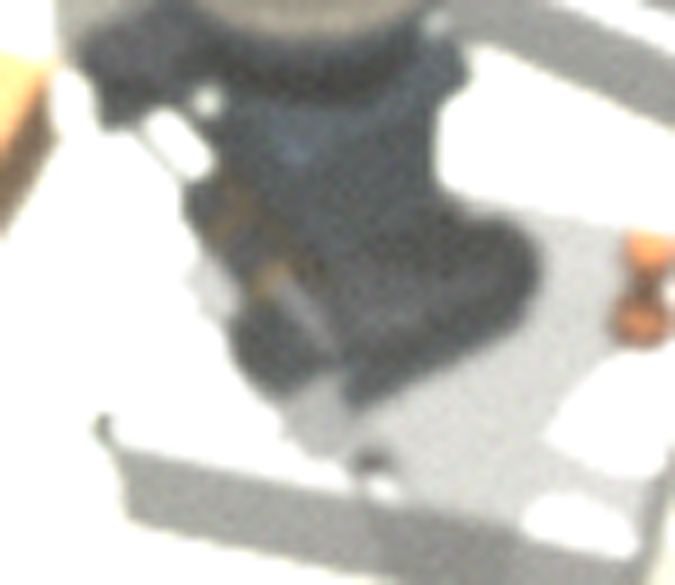

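Request:
drive_tool --moves "0 1 4 0 0 0 5; 0 2 7 0 0 0 9; 0 3 11 0 0 0 13; 0 4 14 0 0 0 18; 0 4 18 0 0 0 22; 0 4 21 0 0 0 26; 0 4 23 0 0 0 28; 0 4 23 0 0 0 28"

```text
time: 5.2
ee_pos: [0.5486, 0.0312, 0.078]
orientation: [2.96, 1.051, 0.0]
force: [0.9, -0.4, -0.0]
width: 0.003
```

```bash

sed -i 's/alpha=1.5,beta=20/alpha=1.0,beta=10/' zoom.py; python3 zoom.py s7; python3 - <<'E'
from h import *
go(goal(2.7,20.5),goal(3.1,20.5),goal(3.4,20.5),goal(3.6,20.5),goal(3.7,20.5))
E
```

```text
0 tip top [[372.0, 378.0]] bot [[371.0, 431.0]]
1 tip top [[285.0, 359.0]] bot [[285.0, 412.0]]
2 tip top [[223.0, 310.0]] bot [[223.0, 363.0]]
3 tip top [[202.0, 245.0]] bot [[203.0, 298.0]]
4 tip top [[227.0, 182.0]] bot [[228.0, 236.0]]
5 tip top [[290.0, 138.0]] bot [[290.0, 192.0]]
6 tip top [[374.0, 123.0]] bot [[373.0, 177.0]]
t 5.25 p [0.5485 0.0313 0.0781] F [-0.2  0.1 -0.8] w 0.007 q [-0.05  0.56  1.68 -0.    0.9   0.83]
[5.48e-01 3.20e-02 7.80e-02 4.02e+01] -> [-0.1 -0.7  0.1] [ 0. -0. -1.]
[5.57e-01 2.60e-02 7.80e-02 2.82e+01] -> [3.3 9.1 0.1] [ 0. -0. 11.]
[ 0.563  0.021  0.078 19.2  ] -> [ 4.5 16.7  0.1] [ 0. -0. 20.]
[ 0.566  0.017  0.078 13.2  ] -> [ 4.6 21.9  0.1] [ 0. -0. 26.]
[ 0.567  0.015  0.078 10.2  ] -> [ 4.5 24.5  0.1] [ 0. -0. 29.]
```

View pics/s7.png

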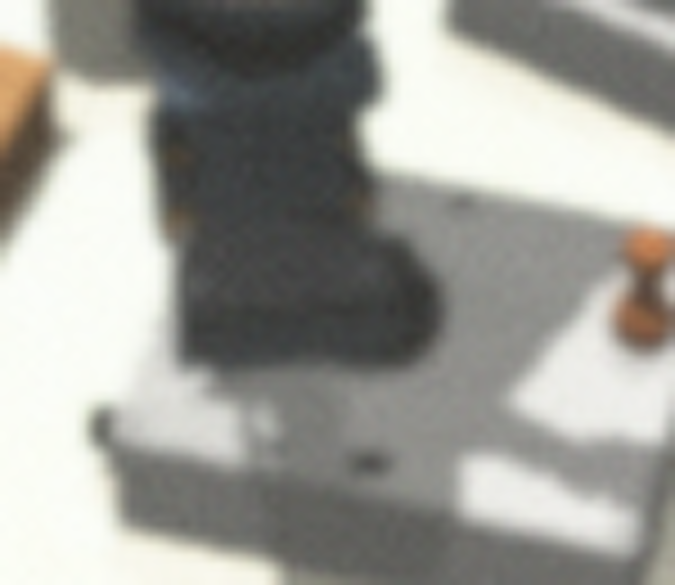

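Request:
drive_tool --moves "0 1 4 0 0 0 5; 0 2 8 0 0 0 10; 0 3 12 0 0 0 14; 0 4 16 0 0 0 19; 0 5 20 0 0 0 24; 0 5 23 0 0 0 27; 0 5 26 0 0 0 30; 0 5 26 0 0 0 30"

```text
time: 5.92
ee_pos: [0.5688, 0.0141, 0.0781]
orientation: [3.132, 0.248, 0.0]
force: [0.1, 0.6, 0.3]
width: 0.005
```

```bash
python3 - <<'E'
from h import *
go(goal(3.75,20.5),goal(3.6,40),goal(3.6,40,z=.18), [.48,-.2,.2,9])
E
```

```text
t 5.92 p [0.5688 0.0141 0.0781] F [0.1 0.6 0.3] w 0.005 q [-0.08  0.58  1.63 -0.    0.93  1.33]
[0.568 0.014 0.078 8.7  ] -> [-0.6 -0.1  0.1] [ 0.  -0.   0.4]
[ 0.561  0.036  0.078 13.2  ] -> [ -3.8 -23.    0.1] [ 0.  -0.  -4.1]
[ 0.561  0.036  0.18  13.2  ] -> [  -3.7  -23.  -101.9] [ 0.  -0.  -4.1]
[ 0.48 -0.2   0.2   9.  ] -> [-121.4  197.5 -122. ] [ 0.  -0.   0.1]
```

Request:
drive_tool --moves "0 0 -12 0 0 0 0; 0 0 -20 -25 0 0 0; 0 0 -40 -60 0 0 0; 0 -30 -70 -85 0 0 0; 0 -55 -100 -100 0 0 0; 0 -80 -135 -110 0 0 0; 0 -100 -170 -120 0 0 0; 0 -100 -205 -120 0 0 0"

```text
time: 6.58
ee_pos: [0.4348, 0.1999, 0.1995]
orientation: [3.131, 0.253, 0.001]
force: [1.8, 0.4, -0.1]
width: 0.006
```

```bash
cat > sel.py <<'E'
from h import *
from bench import get_image
import sys
for n,(x0,y0,w,h) in(("top",(240,145,90,85)),("side",(225,145,90,80))):
    p,d=get_image(n);cv2.imwrite(f"pics/{n}_{sys.argv[1]}.png",cv2.resize(p[y0:y0+h,x0:x0+w,::-1],None,fx=7,fy=7,interpolation=cv2.INTER_CUBIC))
    f=lambda P:((proj(n,P)-[x0,y0]+.5)*7).round(0).tolist()
    for k in range(2,7):
        a=np.radians(121.2-30*k);u=np.array([np.cos(a),np.sin(a)]);print(n,k,f([*(AX+.063*u),.1]))
E
python3 sel.py a; python3 - <<'E'
from h import *
go()
E
```

```text
top 2 [[170.0, 194.0]]
top 3 [[216.0, 144.0]]
top 4 [[281.0, 125.0]]
top 5 [[347.0, 139.0]]
top 6 [[398.0, 184.0]]
side 2 [[173.0, 241.0]]
side 3 [[157.0, 190.0]]
side 4 [[177.0, 142.0]]
side 5 [[226.0, 107.0]]
side 6 [[291.0, 96.0]]
t 6.68 p [0.4357 0.2042 0.1989] F [1.3 0.2 0.6] w 0.004 q [0.31 0.31 1.71 0.   1.12 1.72]
```

View pics/top_a.png

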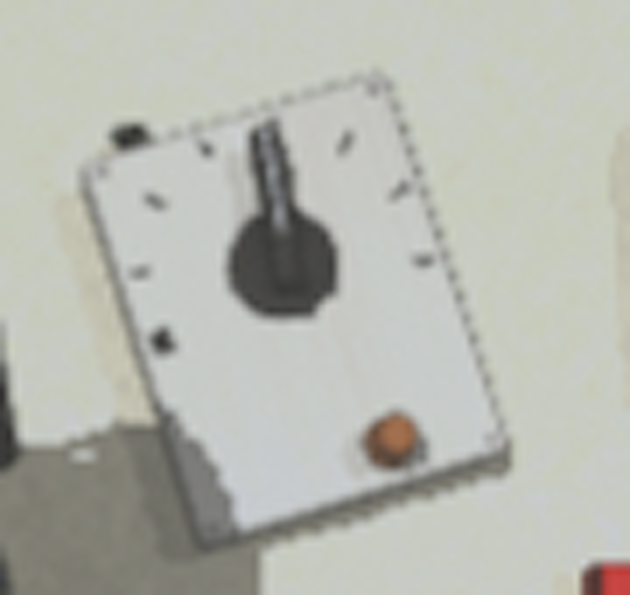

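View pics/side_a.png

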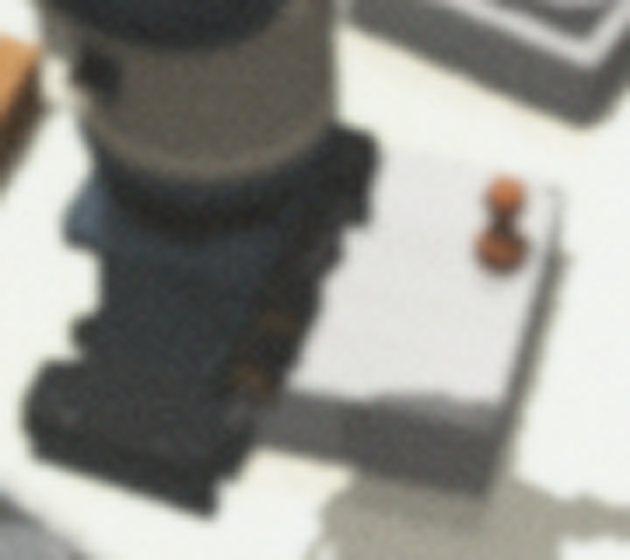

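```bash
python3 - <<'E'
from h import *
f=7;C=lambda a:(np.array(a,float)+.5)/f-.5+[240,145]
M=plane("top",C([[161,342],[139,272],[155,201],[206,150],[346,143],[402,188],[424,261]]),.06)[:,:2]
A=np.c_[2*M,np.ones(7)];s=np.linalg.lstsq(A,(M**2).sum(1),rcond=None)[0];print(s[:2],np.sqrt(s[2]+s[0]**2+s[1]**2))
print(np.degrees(np.arctan2(*(M-s[:2]).T[::-1])).round(1))
T=plane("top",C([[266,126],[283,216],[285,290]]),.1)[:,:2];print(T,[np.degrees(np.arctan2(*(t-AX)[::-1])).round(1) for t in T])
E
```

```text
[ 0.52644752 -0.01313615] 0.0703346011476499
[120.6  90.7  60.9  31.3 -28.3 -57.4 -88.6]
[[ 0.58895623 -0.00486436]
 [ 0.54498938 -0.01173853]
 [ 0.50932151 -0.01166708]] [np.float64(7.5), np.float64(4.0), np.float64(175.6)]
```

```bash
python3 sel.py b >/dev/null; python3 - <<'E'
from h import *
a=cv2.imread("pics/top_a.png");b=cv2.imread("pics/top_b.png");print(np.abs(a.astype(int)-b)[90:320,200:340].mean())
cv2.imwrite("pics/b2.png",np.hstack([a,b])[60:340])
E
```

```text
0.5846583850931677
```

View pics/top_b.png

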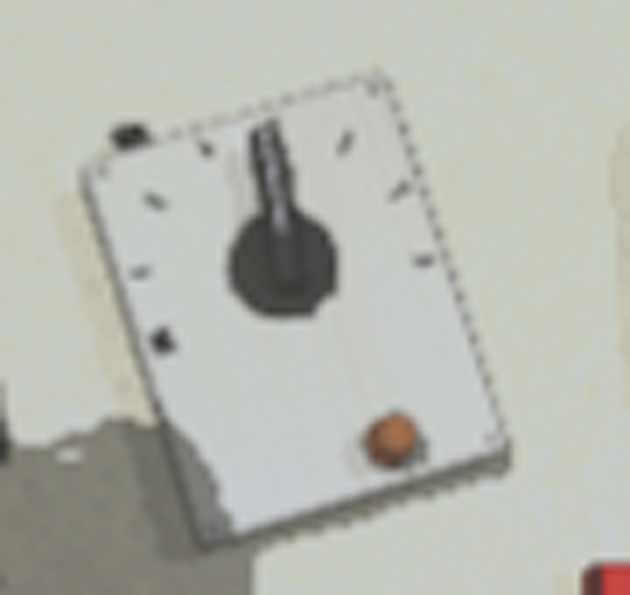

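The selector rests near 3.8 clicks, where it has snapped past the hump and friction holds it slightly short of the fourth mark. So the last click needs a gentle push right up to the mark.

```bash
python3 - <<'E'
from h import *
go(goal(3.8,42,z=.2),goal(3.8,42))
E
```

```text
t 6.78 p [0.4375 0.2007 0.1981] F [ 1.2 -0.7 -0.3] w 0.006 q [ 0.31  0.31  1.71 -0.    1.12  1.71]
[0.566 0.034 0.2   7.2  ] -> [ 99.9 185.1  -1.8] [-0.  -0.   2.2]
[0.566 0.034 0.078 7.2  ] -> [ 99.8 185.1 120.2] [-0.  -0.   2.2]
```

Request:
drive_tool --moves "0 30 35 0 0 0 2; 0 55 70 0 0 0 2; 0 80 105 0 0 0 2; 0 95 140 0 0 0 2; 0 100 170 0 0 0 2; 0 100 182 30 0 0 2; 0 100 182 60 0 0 2; 0 100 182 80 0 0 2"

```text
time: 7.45
ee_pos: [0.5649, 0.0328, 0.1154]
orientation: [-3.136, -0.19, 0.003]
force: [-0.2, 0.4, -1.0]
width: 0.006
```

```bash
python3 - <<'E'
from h import *
go(goal(3.8,42),goal(3.8,32))
E
```

```text
t 7.45 p [0.5649 0.0328 0.1154] F [-0.2  0.4 -1. ] w 0.006 q [-0.05  0.53  1.6  -0.    1.01  1.4 ]
[0.566 0.034 0.078 7.2  ] -> [ 1.5 -1.4 37.4] [-0.   0.1 -0.2]
[0.567 0.024 0.078 7.2  ] -> [ 1.5  8.6 37.4] [-0.   0.1 -0.2]
```

Request:
drive_tool --moves "0 1 0 20 0 0 0; 0 1 0 36 0 0 0; 0 1 4 38 0 0 0; 0 1 8 38 0 0 0; 0 1 8 38 0 0 0; 0 1 8 38 0 0 0"

```text
time: 7.95
ee_pos: [0.5683, 0.0267, 0.081]
orientation: [3.135, 0.192, 0.003]
force: [-1.1, 0.4, -0.2]
width: 0.004
```

```bash
python3 - <<'E'
from h import *
go(goal(3.8,20.5),goal(4.2,20.5),goal(4.5,20.5),goal(4.6,20.5),goal(4.85,20.5))
E
```

```text
t 7.95 p [0.5683 0.0267 0.081 ] F [-1.1  0.4 -0.2] w 0.004 q [-0.06  0.58  1.63 -0.    0.93  1.39]
[0.569 0.013 0.078 7.2  ] -> [-1.1 13.7  3. ] [ 0.  -0.1 -0.2]
[ 5.73e-01  4.00e-03  7.80e-02 -4.80e+00] -> [ 2.2 23.5  3. ] [ 0.  -0.1 11.8]
[ 5.75e-01 -4.00e-03  7.80e-02 -1.38e+01] -> [ 3.3 31.2  3. ] [ 0.  -0.1 20.8]
[ 5.76e-01 -6.00e-03  7.80e-02 -1.68e+01] -> [ 3.4 33.8  3. ] [ 0.  -0.1 23.8]
[ 5.76e-01 -1.30e-02  7.80e-02 -2.43e+01] -> [ 3.1 40.2  3. ] [-0.  -0.1 31.3]
```

Request:
drive_tool --moves "0 0 6 0 0 0 0; 0 0 11 2 0 0 0; 0 1 15 2 0 0 3; 0 2 19 2 0 0 7; 0 2 23 2 0 0 11; 0 3 27 2 0 0 16; 0 3 30 2 0 0 20; 0 3 30 2 0 0 20"

```text
time: 8.62
ee_pos: [0.5749, -0.0027, 0.0783]
orientation: [-3.121, 0.361, -0.002]
force: [0.4, -0.4, 0.3]
width: 0.003
```

```bash
python3 - <<'E'
from h import *
go(goal(4.5,20.5),goal(4.6,20.5),goal(4.8,20.5),goal(4.85,20.5))
E
python3 zoom.py s8
```

```text
t 8.62 p [ 0.5749 -0.0027  0.0783] F [ 0.4 -0.4  0.3] w 0.003 q [-0.11  0.59  1.62  0.    0.94  1.69]
[ 5.75e-01 -4.00e-03  7.80e-02 -1.38e+01] -> [0.8 1.  0.3] [-0.  -0.1  0.6]
[ 5.76e-01 -6.00e-03  7.80e-02 -1.68e+01] -> [1.8 3.4 0.3] [-0.  -0.1  3.6]
[ 5.76e-01 -1.20e-02  7.80e-02 -2.28e+01] -> [3.4 8.3 0.3] [-0.  -0.1  9.6]
[ 5.76e-01 -1.30e-02  7.80e-02 -2.43e+01] -> [3.7 9.6 0.3] [-0.  -0.1 11.1]
0 tip top [[372.0, 378.0]] bot [[371.0, 431.0]]
1 tip top [[285.0, 359.0]] bot [[285.0, 412.0]]
2 tip top [[223.0, 310.0]] bot [[223.0, 363.0]]
3 tip top [[202.0, 245.0]] bot [[203.0, 298.0]]
4 tip top [[227.0, 182.0]] bot [[228.0, 236.0]]
5 tip top [[290.0, 138.0]] bot [[290.0, 192.0]]
6 tip top [[374.0, 123.0]] bot [[373.0, 177.0]]
```

View pics/s8.png

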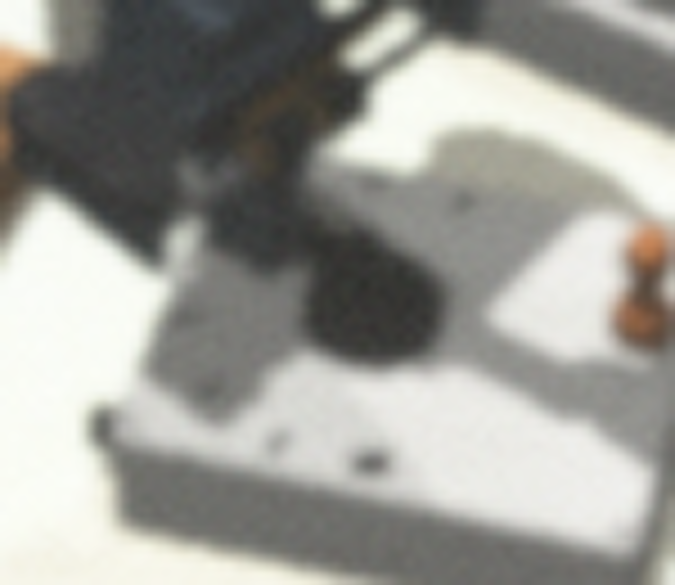

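Request:
drive_tool --moves "0 1 2 0 0 0 2; 0 2 4 0 0 0 4; 0 3 6 0 0 0 7; 0 3 8 0 0 0 10; 0 3 8 0 0 0 10; 0 3 8 0 0 0 10"

```text
time: 9.17
ee_pos: [0.5752, -0.0105, 0.0781]
orientation: [3.08, -0.62, 0.0]
force: [0.3, 0.3, 0.4]
width: 0.004
```

```bash
python3 - <<'E'
from h import *
go(goal(4.8,20.5),goal(4.9,20.5),goal(5,20.5))
E
python3 zoom.py s9
```

```text
t 9.17 p [ 0.5752 -0.0105  0.0781] F [0.3 0.3 0.4] w 0.004 q [-0.12  0.59  1.61 -0.    0.94  1.85]
[ 5.76e-01 -1.20e-02  7.80e-02 -2.28e+01] -> [1.3 0.6 0.1] [ 0. -0.  0.]
[ 5.76e-01 -1.40e-02  7.80e-02 -2.58e+01] -> [2.3 3.  0.1] [ 0. -0.  3.]
[ 5.76e-01 -1.70e-02  7.80e-02 -2.88e+01] -> [3.2 5.4 0.1] [ 0. -0.  6.]
0 tip top [[372.0, 378.0]] bot [[371.0, 431.0]]
1 tip top [[285.0, 359.0]] bot [[285.0, 412.0]]
2 tip top [[223.0, 310.0]] bot [[223.0, 363.0]]
3 tip top [[202.0, 245.0]] bot [[203.0, 298.0]]
4 tip top [[227.0, 182.0]] bot [[228.0, 236.0]]
5 tip top [[290.0, 138.0]] bot [[290.0, 192.0]]
6 tip top [[374.0, 123.0]] bot [[373.0, 177.0]]
```

View pics/s9.png

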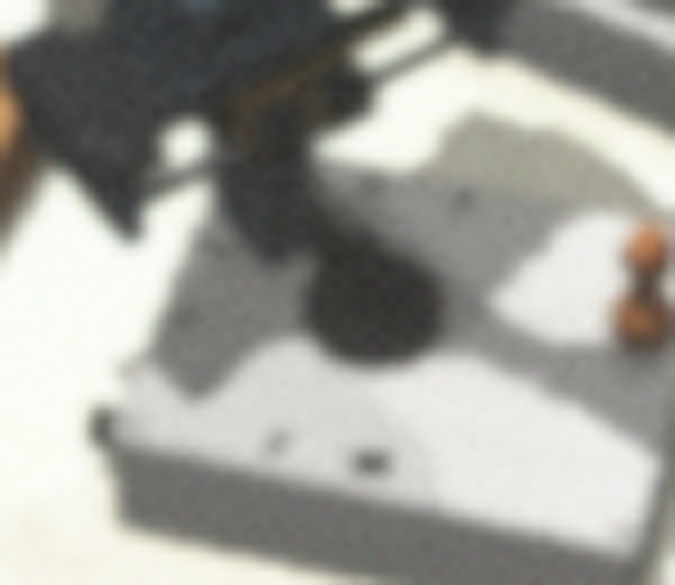

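Request:
drive_tool --moves "0 1 1 0 0 0 2; 0 2 3 0 0 0 4; 0 2 4 0 0 0 4; 0 2 4 0 0 0 4; 0 2 0 0 0 0 0; 0 0 -14 0 0 0 0; 0 0 -20 -20 0 0 0; 0 0 -20 -60 0 0 0"

```text
time: 9.88
ee_pos: [0.581, 0.0102, 0.135]
orientation: [3.078, -0.624, -0.011]
force: [-0.2, -0.3, -1.2]
width: 0.003
```

```bash
python3 - <<'E'
from h import *
go([.44,.2,.2,-22])
E
```

```text
t 9.88 p [0.581  0.0102 0.135 ] F [-0.2 -0.3 -1.2] w 0.003 q [-0.09  0.52  1.54  0.    1.08  1.89]
[  0.44   0.2    0.2  -22.  ] -> [-204.3 -119.8  -63.8] [ 0.1  0.4 -0.9]
```

Request:
drive_tool --moves "0 0 0 -35 0 0 0; 0 -30 -18 -60 0 0 0; 0 -65 -38 -64 0 0 0; 0 -100 -58 -64 0 0 0; 0 -135 -80 -64 0 0 0; 0 -170 -100 -64 0 0 0; 0 -204 -120 -64 0 0 0; 0 -204 -120 -64 0 0 0"

```text
time: 10.55
ee_pos: [0.4376, 0.2029, 0.2021]
orientation: [-3.079, 0.619, 0.003]
force: [0.2, 0.3, 0.2]
width: 0.005
```

```bash
python3 sel.py c|grep top; python3 - <<'E'
from h import *
go([.527,.218,.12,-22],[.527,.218,.085,-22],[.527,.218,.07,-22])
E
```

```text
top 2 [[170.0, 194.0]]
top 3 [[216.0, 144.0]]
top 4 [[281.0, 125.0]]
top 5 [[347.0, 139.0]]
top 6 [[398.0, 184.0]]
t 10.65 p [0.4412 0.1999 0.2022] F [ 0.5 -0.2  0.5] w 0.003 q [0.3  0.31 1.7  0.   1.13 2.27]
[  0.527   0.218   0.12  -22.   ] -> [ 72.1 -49.9  82.2] [-0.  -0.  -0.8]
[  0.527   0.218   0.085 -22.   ] -> [ 72.1 -49.9 117.2] [-0.  -0.  -0.8]
[  0.527   0.218   0.07  -22.   ] -> [ 72.1 -49.9 132.2] [-0.  -0.  -0.8]
```

View pics/top_c.png

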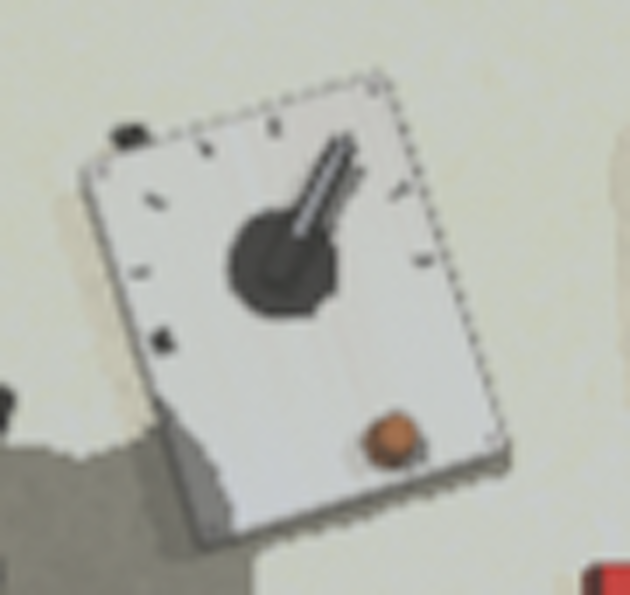

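```bash
python3 - <<'E'
from h import *
C=lambda a:(np.array(a,float)+.5)/7-.5+[240,145]
T=plane("top",C([[344,138],[299,234]]),.1)[:,:2];a=[np.degrees(np.arctan2(*(t-AX)[::-1])) for t in T]+[np.degrees(np.arctan2(*(T[0]-T[1])[::-1]))]
print(np.round(a,1),"dial rad",np.radians(121.2-np.array(a)).round(3))
E
```

```text
[-27.6 -33.2 -26.4] dial rad [2.598 2.695 2.577]
```

Request:
drive_tool --moves "0 30 -20 0 0 0 0; 0 60 -40 20 0 0 0; 0 72 -50 50 0 0 0; 0 72 -50 80 0 0 0; 0 72 -50 98 0 0 0; 0 72 -50 98 0 0 0; 0 72 -50 98 0 0 0; 0 72 -50 98 0 0 0"

```text
time: 11.32
ee_pos: [0.5289, 0.2159, 0.1051]
orientation: [-3.078, 0.626, -0.002]
force: [0.5, -0.4, -0.1]
width: 0.011
```

```bash
python3 - <<'E'
from h import *
from bench import get_image
go([.527,.218,.085,-22],[.527,.218,.07,-22])
p,d=get_image("side")
cv2.imwrite("pics/st.png",cv2.resize(p[180:270,170:290,::-1],None,fx=6,fy=6,interpolation=cv2.INTER_CUBIC))
go([.527,.218,.07,-22])
E
```

```text
t 11.32 p [0.5289 0.2159 0.1051] F [ 0.5 -0.4 -0.1] w 0.011 q [ 0.28  0.55  1.6  -0.    0.99  2.26]
[  0.527   0.218   0.085 -22.   ] -> [-2.6 -1.2 20.1] [-0.1 -0.1 -1. ]
[  0.527   0.218   0.07  -22.   ] -> [-2.6 -1.1 35.1] [-0.1 -0.1 -1. ]
t 11.37 p [0.529  0.2161 0.1055] F [0.9 0.3 0.3] w 0.005 q [ 0.28  0.55  1.6  -0.    0.99  2.26]
[  0.527   0.218   0.07  -22.   ] -> [-2.6 -0.9 35.5] [-0.1 -0.1 -1. ]
```

View pics/st.png

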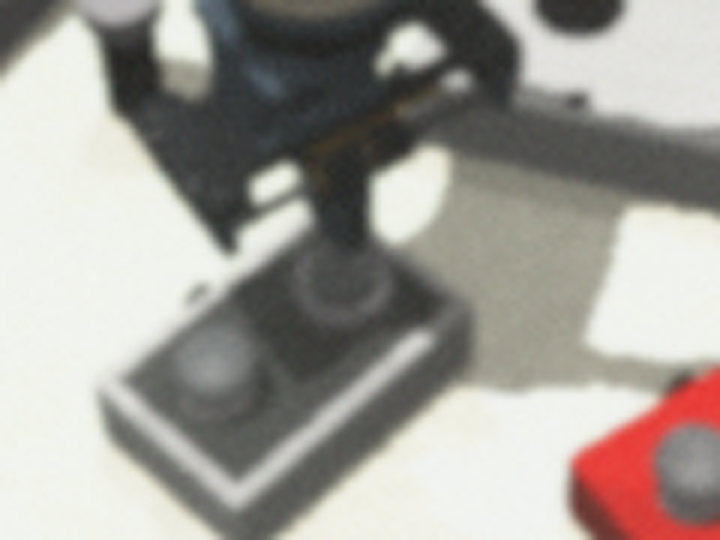

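The shut fingers (342,240) hang straight over the flat cap (342,275), with the dome (215,360) well clear. Next is the press.

Request:
drive_tool --moves "0 -2 -1 10 0 0 0; 0 -2 -1 20 0 0 0; 0 -2 -1 26 0 0 0; 0 -2 -1 30 0 0 0; 0 -2 -1 33 0 0 0; 0 -2 -1 35 0 0 0; 0 -2 -1 35 0 0 0; 0 -2 -1 35 0 0 0"

```text
time: 12.03
ee_pos: [0.5262, 0.2178, 0.0707]
orientation: [-3.079, 0.625, -0.001]
force: [-12.1, -2.4, 40.6]
width: 0.005
```

It's fully down: tip z 70.7 mm against the expected 71, with 40 N at the end stop. I'll lift off now.

Request:
drive_tool --moves "0 0 0 -5 0 0 0; 0 0 0 -15 0 0 0; 0 0 0 -35 0 0 0; 0 0 0 -65 0 0 0; 0 0 0 -100 0 0 0; 0 -30 0 -130 0 0 0; 0 -60 0 -130 0 0 0; 0 -90 0 -130 0 0 0"

```text
time: 12.7
ee_pos: [0.4437, 0.2534, 0.2009]
orientation: [-3.076, 0.626, -0.005]
force: [0.2, 1.1, -0.7]
width: 0.004
```

Request:
drive_tool --moves "0 -40 20 0 0 0 0; 0 -60 20 0 0 0 0; 0 -60 20 0 0 0 0; 0 -60 20 0 0 0 0; 0 -60 20 0 0 0 0"

```text
time: 13.12
ee_pos: [0.3813, 0.2581, 0.1993]
orientation: [-3.078, 0.625, -0.002]
force: [1.0, -0.1, 0.2]
width: 0.003
```

```bash
python3 sel.py d>/dev/null; python3 - <<'E'
from h import *
from bench import get_image
go()
p,d=get_image("top");np.savez("end.npz",p=p,d=d);cv2.imwrite("pics/end.png",cv2.resize(p[:,:,::-1],(768,576)))
d0=np.load("top0.npz")["d"]
print("cap depth then/now",[np.median(x[181:186,211:216]).round(4) for x in(d0,d)],"dome",[np.median(x[177:181,186:190]).round(4) for x in(d0,d)])
E
```

```text
t 13.22 p [0.3816 0.2579 0.199 ] F [ 0.  -0.3 -0.4] w 0.005 q [ 0.46  0.28  1.76 -0.    1.1   2.44]
cap depth then/now [np.float32(1.2375), np.float32(1.2378)] dome [np.float32(1.2217), np.float32(1.2223)]
```

View pics/end.png

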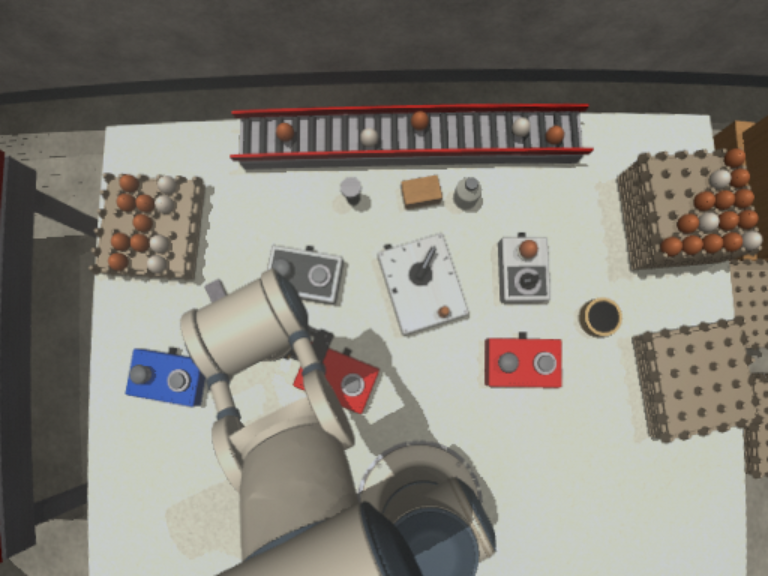

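View pics/top_d.png

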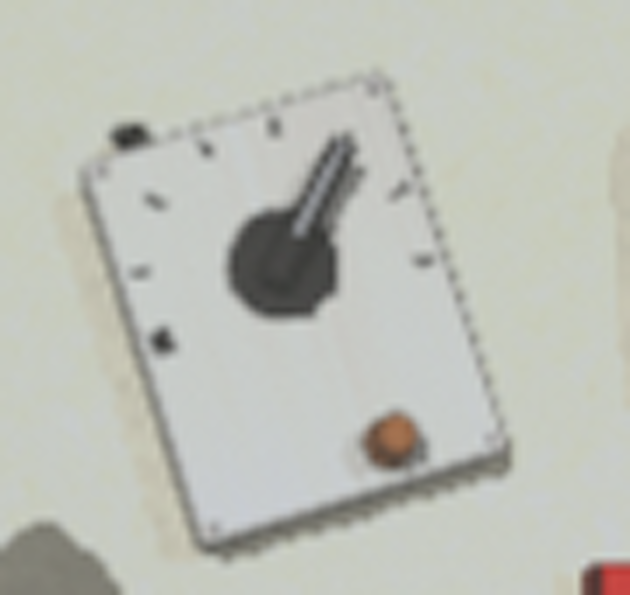

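The handle lies over the sixth mark at (344,138). The cap is back at its old depth, the loose things in view are where they were, and the robot is clear of everything.

```bash
python3 -c "
from bench import arm;print(arm.hand_in())"
```

```text
the job is handed in; nothing more can be done
None
```

The speed selector is set to the fifth click and the start button was pressed once after that. I handed the job in at about 13 s, well inside the 54 s limit, and the hand-in gave no verdict.

- **Selector:** I pushed it clockwise with the shut fingertips, always from the handle's anticlockwise side. The last top view has the handle over the sixth mark. I measured 2.58–2.60 rad from the tip and the white line before pressing start, against the 2.618 target. A cruder angle from the inner end of the line gave 2.70, still within the limits.
- **Start button:** It went fully down, with the tip at z 70.7 mm. The measured force was 40 N, much more than the 5 N needed, because I kept pressing against its end stop. Afterwards its depth in the top view was within 0.3 mm of the start.
- **Everything else:** The stop dome's depth was within 0.6 mm of the start. The mode knob, egg, stamp, tape, label box, spray and candler look unmoved in the top view, judged by eye. The arm covers most of the brush in that last picture, so I could not check it fully, but the fingers never went near it.

**Surprise:** Friction held the selector about 6 degrees short of the fourth mark after that click. I therefore pushed the last click close up to its mark rather than rely on the snap.

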